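Zero the peak-load meter and hold its recessed reset

TASK

Zero the peak-load meter: first turn its pointer knob anticlockwise, fully back against the zero stop, and let go of it. Then take the screwdriver out of the tool rack, reach its blade down through the round hole in the meter's top and push the recessed reset button fully down with it. Finish holding: end with the screwdriver still gripped and the button kept down, with the knob still at zero and the pliers, spanner and nut left where they lie.

Things in the scene. Friction and masses are not known exactly. Their poses are not given: they have to be found in the camera images.
- meter: peak-load meter: heavy grey instrument box fixed to the bench, 116 (x) x 184 (y) x 60 mm (z). Origin at the centre of its underside, z up. Its flat top at 60 mm carries a round dial with the knob, centred 44 mm to +y of the middle, and the reset hole 46 mm to -y of the middle. It may stand on either side of the tool rack
- zero_knob (a joint): angle of the pointer knob in rad: 0 at the zero stop, grows clockwise seen from above; starts 0.7 to 1.4, so it is turned back anticlockwise by that much. Light friction (about 0.05 N m) holds it where it is left; no spring
- knob_grip (a point): point on the knob's vertical axis at the height to grip, 26.5 mm above the meter's top. The black knob has a bar grip 40 mm long, 14 mm wide and 30 mm high, standing on a disc 42 mm across; the bar's top is 12 mm above this point, the disc's top 17 mm below it. x axis: along the bar towards the pointer, turning with the knob; z up. At zero the x axis is that of the meter. A steel stop pin, 6 mm high, stands on the dial 33 mm from the axis, just anticlockwise of the zero mark
- reset_hole (a point): centre of the mouth of the round reset hole in the meter's top, level with the top; z up, axes as the meter's. The hole is vertical, 14 mm in diameter with a 2.5 mm chamfer and a steel ring lying round it. The button's round face (11 mm across) lies 18 mm below this point
- reset_button (a joint): travel of the recessed reset button in m: 0 when out, 0.006 fully down. It is pushed straight down against a spring of 1.5 N at first and about 5 N fully down, and springs back when let go
- tool_rack: fixed sheet-metal tool rack, base 70 (x) x 140 (y) mm, its flat top plate at 88 mm. Origin at the centre of its underside, z up. Three 10 mm holes in a row along y, 45 mm apart; the screwdriver stands in the middle one, the others are empty
- driver_handle (a point): centre of the screwdriver's handle, on the tool's axis. The screwdriver (160 mm long, 60 g or so) stands upright, blade down, its handle's lower end resting on the rack's top plate. The plastic handle is 80 mm long and up to 27 mm thick, narrower in a waist near its lower end; its top end lies 38 mm above this point and its lower end 42 mm below it. x axis: along the tool from handle to tip (down as it stands)
- driver_tip (a point): end of the screwdriver's blade, on the tool's axis, 122 mm from driver_handle along x. Shaft 6 mm in diameter and 80 mm long; the last 13 mm are a flat blade 6 mm wide, 2 mm thick
- screwdriver: the whole screwdriver; its origin lies 13.5 mm beside the tool's axis, at the lower end of the handle, and its x axis runs along the tool to the tip
- pliers: bystander: pliers, 170 x 50 x 12 mm, lying loose; origin at the centre of the underside
- spanner: bystander: combination spanner, 204 x 36 x 8 mm, lying loose; origin at the centre of the underside
- axle_nut: bystander: hexagon nut, 24 x 27 x 13 mm, lying loose; origin at the centre of the underside

How it is judged:
On the way, in this order (a step that is already met when the one before it is completed fails the run):
1. the pointer knob is back at its zero stop and let go, the reset button still out (value of joint zero_knob below 0.08 rad and contact force between the fingers and meter below 0.2 N and value of joint reset_button below 0.002 m), for 0.2 s.
2. the screwdriver is lifted clear out of the rack (height (world z) of driver_tip above 0.088 m and contact force between the fingers and screwdriver above 1 N), for 0.2 s.
3. the screwdriver's tip is in the hole and pushes the button fully down (value of joint reset_button above 0.0048 m and contact force between screwdriver and reset_button above 1 N), for 0.2 s.
At the end, for the whole second after the job is handed in: The fingers still grip the screwdriver, its tip is in the reset hole and presses the button with more than 1 N, held down by at least 4.8 of its 6 mm through the last second; the pointer knob is within 0.08 rad of its zero stop; pliers, spanner and nut lie within 30 mm of where they were (all of step 3 and horizontal distance between driver_tip and reset_hole below 0.008 m and z of driver_tip in the frame of meter below 0.042 m and contact force between the fingers and screwdriver above 1 N and contact force between screwdriver and tool_rack below 0.1 N and value of joint zero_knob below 0.08 rad and distance of each of pliers, spanner, axle_nut from where it was at the start of the episode below 0.03 m); the arm keeps its last pose, push and grip.
It fails at once if a bystander is pushed away (distance of any of pliers, spanner, axle_nut from where it was at the start of the episode above 0.03 m).
It also fails if it takes over 54 s, if anything falls off the work surface, if the arm or the gripper's body presses on something with over 40 N, if the wrist force passes 120 N, or if a joint passes its speed limit or range.

ROBOT

A 7-joint arm with a two-finger parallel gripper is mounted at the origin on a cart in front of the work surface, level with it; the furniture and walls round the work are solid. World frame = base frame: x ahead of the robot, y to its left, z up, the work surface at z = 0. Lengths are in m, angles in rad, forces in N, time in s.
With the tool pointing down it reaches from about 0.4 to 0.85 m from the base axis. Payload 10.4 kg.
Tool frame: the origin (TCP) lies midway between the tips of the shut fingers; the grasp point (between the pads) lies hold_point_z behind it (hold_point_z is the distance from the TCP to the grasp point, in m); z points along the fingers, y is the line along which they close (so a half turn about z gives the same grasp; the last joint's range is limited). The gripper opens to 87 mm and grips with 3 to 60 N. Pads are 19 mm wide; open, the fingers measure 117 mm over their backs; the gripper's body (75 mm by 190 mm) begins 51 mm behind the grasp point.
Start: joints at [1.141, 0.332, -0.065, 1.46, 0.022, 1.35, -0.088], TCP at [0.247, -0.574, 0.223] pointing down, gripper open.
Joint ranges: [-2.6, 2.6], [-0.5, 2.12], [-1.47, 1.34], [0.16, 2.42], [-1.27, 4.41], [0.06, 2.06], [-2.6, 2.6]. Speed limits (rad/s): [2.22, 2.22, 2.79, 2.79, 3.14, 3.14, 3.14].

INTERFACE

Orientations are given as a unit quaternion [x, y, z, w].
In Python, from bench import * gives the robot as it stands. The module is installed in compiled form; this text tells all that it offers.
- The arm moves only by the tool drive_tool, never from a script. Its argument "increments" is a list of rows, each a list of 6 numbers: the shift along the tool's x, y, z scaled (see below), then the turn, a rotation vector about the tool's x, y, z scaled (see below). In form: [[dx, dy, dz, rx, ry, rz], ...]. A call has exactly 5 rows; each row is the pose to reach, as a shift and turn from the pose commanded when the call began, along the tool's axes at that moment; what a row does not reach only later rows make up. The controller multiplies each number of a shift by 300 mm and each number of a turn by pi/4 rad. A row lasts 1/12 s, in which the tool goes at most 41.7 mm and 7.16 degrees, less where a joint would pass 70% of its speed; a pose out of reach is approached as far as the arm can. A call with a number of a shift or a turn outside -1 to 1 is refused whole. A call with a gripper value outside its range is refused whole. "claw" is the closure, from 0 (fully open) to 1 (shut), set as the call begins (left out, the last holds). The fingers move at their own pace and stop on an object; "force" is the grip in N (left out, the last holds). Time passes only in rows, so rows that repeat a pose let the fingers close, or fill a call up. It gives the time, the measured TCP pose, the force, the opening and the grip force at its end, in the units of the state.
- read_state(): the state, without advancing time (a new reading comes with each control period).
- camera(name): name is "scene" or "top" or "wrist"; returns the picture (400x640x3 uint8, blue, green, red); there is no depth.
- get_calibration(name): a dict with "K" (3x3 intrinsics, pixels), "position" and "rotation" of the camera in the world. Camera axes: x right, y down, z forward; pixel columns grow to the right and rows downward; lengths in m; the calibration is good to about 2 mm. A picture is of the moment at which its call begins: read the wrist's pose just before it. get_calibration takes no time and is no camera call; for the wrist camera it gives the pose at the moment of the call.
- close_job(): hands the job in; it is judged then, once.
The state is a dict: "time": time; "joint_positions": joint angles; "joint_vel": joint speeds; "joint_torque": joint torques, N m; "ee_pos": TCP position; "eef_rot": TCP orientation; "ft_force": force on the tool from outside, world axes, zero at the start; "torque": the same for the moment, N m; "width": finger opening in m; "grip_force": force on a finger pad.
Only numpy, scipy, OpenCV 4.12 (cv2) and the standard library are available. Lean on these libraries where they do the work, as an engineer would, in place of code of your own. Each camera call takes 0.05 s, during which the arm holds its last target. There are 200 camera calls.

## Working session

There is one attempt and no reset: what is moved stays moved. The work goes in short steps, Python scripts to look and compute and a tool call to move; the robot and the scene stay as the last step left them, time stands still between calls to the robot, and variables do not carry over. Pictures are saved under pics/ and viewed, at most 10 in all, crops included, and the job is handed in when it is done.

Besides the shell and the picture viewer there is one more tool, called after ">>>" as name([rows], argument=value, ...), one row to a line, values as JSON. drive_tool: Moves the arm, as the interface text tells. Its arguments: {"type":"object","properties":{"increments":{"type":"array","items":{"type":"array","items":{"type":"number"}}},"claw":{"type":"number"},"force":{"type":"number"}},"required":["increments"]}

```bash
mkdir -p pics; python3 - <<'E'
from bench import *
import cv2,numpy as np
s=read_state();print({k:np.round(v,4).tolist() for k,v in s.items()})
for n in("scene","top"):
    cv2.imwrite(f"pics/{n}0.png",camera(n));c=get_calibration(n);print(n,{k:np.round(v,4).tolist() for k,v in c.items()})
E
```

```text
{'time': 0.0, 'joint_positions': [1.1414, 0.3329, -0.0647, 1.4609, 0.0216, 1.3499, -0.0885], 'joint_vel': [0.0013, 0.0, 0.0011, -0.001, 0.0012, 0.0001, 0.0], 'joint_torque': [0.0001, -62.3274, 0.0244, -38.9897, -0.0614, 0.0399, 0.0001], 'ee_pos': [0.2471, -0.5736, 0.2217], 'eef_rot': [0.9794, 0.202, -0.0002, -0.0007], 'ft_force': [-0.1417, 0.6132, -0.4379], 'torque': [-0.0216, -0.0226, 0.0739], 'grip_force': 0.0, 'width': 0.087}
scene {'K': [[439.4887, 0.0, 320.9219], [0.0, 439.4887, 199.9196], [0.0, 0.0, 1.0]], 'position': [0.047, -0.9484, 0.5603], 'rotation': [0.8219, -0.2426, 0.1476, -0.4938]}
top {'K': [[388.7821, 0.0, 319.1015], [0.0, 388.7821, 198.5493], [0.0, 0.0, 1.0]], 'position': [0.3979, -0.2071, 1.0078], 'rotation': [0.7125, -0.6977, 0.0509, -0.0545]}
```

View pics/scene0.png

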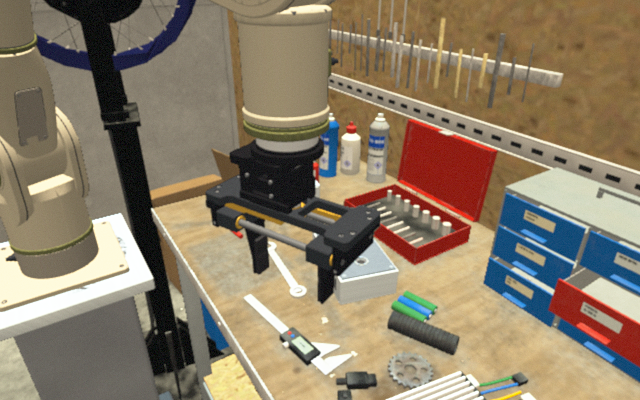

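View pics/top0.png

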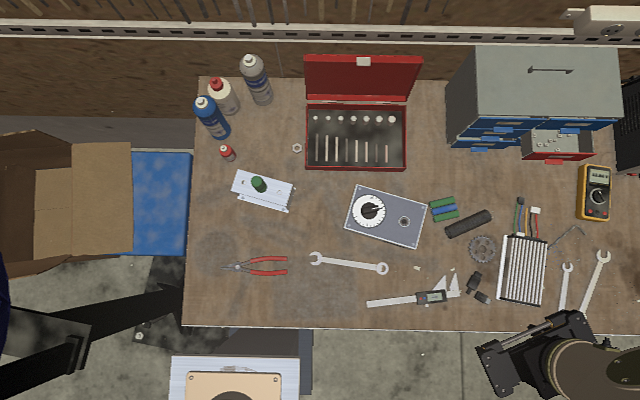

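The scene view shows the meter behind the gripper. In the top view the knob is at about (370,210), the reset hole at (404,222), the driver handle (green) at (259,184), the pliers at (260,266), the spanner at (348,263) and the nut at (297,148).

```bash
cat > h.py <<'E'
from bench import *
import cv2,numpy as np
from scipy.spatial.transform import Rotation as R
def ray(c,uv):
    d=R.from_quat(c["rotation"]).as_matrix()@np.linalg.inv(c["K"])@[uv[0],uv[1],1.]
    return np.array(c["position"]),d
def atz(c,uv,z):
    p,d=ray(c,uv);return p+d*(z-p[2])/d[2]
def proj(c,P):
    q=R.from_quat(c["rotation"]).as_matrix().T@(np.array(P)-c["position"]);q=np.array(c["K"])@q;return q[:2]/q[2]
def tri(obs):
    A=np.zeros((3,3));b=np.zeros(3)
    for c,uv in obs:
        p,d=ray(c,uv);d/=np.linalg.norm(d);M=np.eye(3)-np.outer(d,d);A+=M;b+=M@p
    P=np.linalg.solve(A,b);return P,[np.linalg.norm(proj(c,P)-uv).round(1) for c,uv in obs]
def move(p,yaw=None,s=None):
    "shift/turn in tool units; yaw = world heading of tool y axis (mod pi), tool down"
    s=s or read_state();r=R.from_quat(s["eef_rot"])
    d=r.inv().apply(np.array(p)-s["ee_pos"])/.3
    out=[d]
    if yaw is not None:
        best=None
        for y in(yaw,yaw+np.pi):
            Y=np.array([np.cos(y),np.sin(y),0]);Z=np.array([0,0,-1.])
            t=(r.inv()*R.from_matrix(np.c_[np.cross(Y,Z),Y,Z])).as_rotvec()
            out.append(t/(np.pi/4))
    print("move",[np.round(o,3).tolist() for o in out],"q7",np.round(s["joint_positions"][6],2))
E
python3 - <<'E'
from h import *
c=get_calibration("top");print(R.from_quat(c["rotation"]).as_matrix().round(2).tolist())
for n,uv,z in(("knob",(370,210),.09),("hole",(404,222),.06),("drv",(258,183),.168),("nut",(297,148),.01)):print(n,atz(c,uv,z).round(3))
k=atz(c,(370,210),.09);h=atz(c,(404,222),.06);d=k-h;print(np.hypot(*d[:2]),np.arctan2(d[1],d[0])-np.pi/2)
move([(k[0]+h[0])/2,(k[1]+h[1])/2,.33],np.arctan2(d[1],d[0]))
w=get_calibration("wrist");s=read_state();r=R.from_quat(s["eef_rot"])
print("cam in tool",r.inv().apply(np.array(w["position"])-s["ee_pos"]).round(3),(r.inv()*R.from_quat(w["rotation"])).as_matrix().round(2).tolist(),w["K"])
im=cv2.imread("pics/top0.png")
E
```

```text
[[0.02, -0.99, 0.15], [-1.0, -0.02, 0.01], [-0.0, -0.15, -0.99]]
knob [ 0.511 -0.322  0.09 ]
hole [ 0.487 -0.409  0.06 ]
drv [ 0.556 -0.066  0.168]
nut [ 0.682 -0.139  0.01 ]
0.09004529370533694 -0.27072346858513874
move [[1.044, -0.305, -0.36], [-0.001, -0.002, -3.137], [-0.002, 0.001, 0.863]] q7 -0.09
cam in tool [ 0.08  -0.    -0.162] [[-0.0, -0.96, -0.29], [1.0, -0.0, 0.0], [-0.0, -0.29, 0.96]] [[349.40975112   0.         323.69538754]
 [  0.         349.40975112 198.97989238]
 [  0.           0.           1.        ]]
```

>>> drive_tool([
  [0.12,-0.04,0,0,0,0],
  [0.24,-0.07,0,0,0,0],
  [0.36,-0.11,0,0,0,0],
  [0.48,-0.15,0,0,0,0],
  [0.6,-0.18,0,0,0,0],
], claw=0)

```text
time: 0.52
ee_pos: [0.3922, -0.4514, 0.2224]
eef_rot: [0.979, 0.202, -0.0, -0.0]
ft_force: [0.3, 0.5, 0.4]
width: 0.087
grip_force: 0.0
```

>>> drive_tool([
  [0.12,-0.03,0,0,0,-0.15],
  [0.24,-0.06,0,0,0,-0.3],
  [0.36,-0.1,0,0,0,-0.45],
  [0.44,-0.12,0,0,0,-0.6],
  [0.44,-0.12,0,0,0,-0.75],
])

```text
time: 0.93
ee_pos: [0.5032, -0.3616, 0.2221]
eef_rot: [0.875, 0.484, 0.002, -0.001]
ft_force: [-0.0, 0.9, 0.7]
width: 0.0873
grip_force: 0.0
```

```bash
python3 - <<'E'
from h import *
import json
s=read_state();w=get_calibration("wrist");im=camera("wrist");cv2.imwrite("pics/w1.png",im)
json.dump({k:np.array(v).tolist() for k,v in w.items()},open("w1.json","w"))
print(s["time"],s["ee_pos"],s["joint_positions"],np.degrees(np.arctan2(*R.from_quat(s["eef_rot"]).as_matrix()[1::-1,1])))
E
```

```text
0.9333 [ 0.50317097 -0.36160466  0.22208992] [ 0.79924956  0.33962383 -0.31690534  1.46355576  0.10281597  1.35526771
 -0.08305044] -32.10488290484151
```

View pics/w1.png

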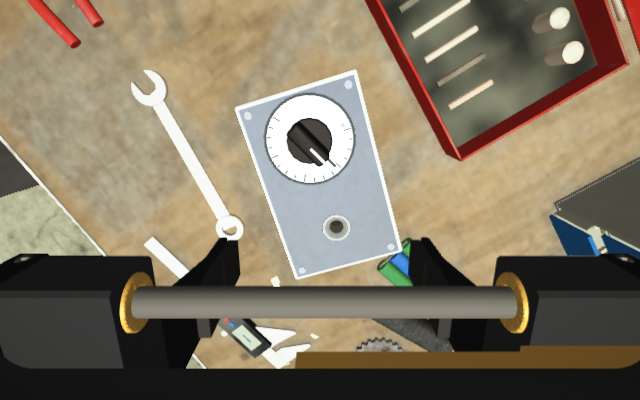

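The wrist view shows the dial centred at about (310,139). The knob pointer runs towards (335,165), the hole is at (336,228), and the meter corners are at (236,107), (357,71), (400,247) and (296,278).

```bash
python3 - <<'E'
from h import *
import json
w=json.load(open("w1.json"));c=get_calibration("top");sc=get_calibration("scene")
cs=[atz(w,p,.06) for p in((236,107),(357,71),(400,247),(296,278))]
print(np.round(cs,3).tolist(),[np.round(np.linalg.norm(cs[i]-cs[i-1]),3) for i in range(4)],"mid",np.mean(cs,0).round(3))
print("hole tri",tri([(w,(336,228)),(c,(404,222))]),atz(w,(336,228),.06))
print("dial tri",tri([(w,(310,139)),(c,(369.5,211))]),atz(w,(310,139),.062))
print("knob top",atz(w,(309,140),.0985))
a,b=atz(w,(310,150),.0985),atz(w,(321,160),.0985);d=b-a;print("pointer top line heading",np.degrees(np.arctan2(d[1],d[0])))
h=atz(w,(336,228),.06);k=atz(w,(310,139),.062);d=k-h;print(np.hypot(*d[:2]),"meter yaw",np.degrees(np.arctan2(d[1],d[0]))-90)
e=(cs[0]+cs[1]-cs[2]-cs[3]);print("edge yaw",np.degrees(np.arctan2(e[1],e[0]))-90)
im=cv2.imread("pics/w1.png")[80:200,240:380];cv2.imwrite("pics/w1c.png",cv2.resize(im,None,fx=4,fy=4,interpolation=2))
E
```

```text
[[0.472, -0.262, 0.06], [0.58, -0.294, 0.06], [0.531, -0.461, 0.06], [0.423, -0.434, 0.06]] [np.float64(0.179), np.float64(0.112), np.float64(0.174), np.float64(0.112)] mid [ 0.501 -0.363  0.06 ]
hole tri (array([ 0.48691033, -0.40958395,  0.05839718]), [np.float64(0.1), np.float64(0.0)]) [ 0.48722724 -0.40908516  0.06      ]
dial tri (array([ 0.51245598, -0.32333308,  0.05862297]), [np.float64(2.0), np.float64(0.7)]) [ 0.51312089 -0.32125892  0.062     ]
knob top [ 0.51560317 -0.31838369  0.0985    ]
pointer top line heading -74.76779442483718
0.09156380327067792 meter yaw -16.42700169868003
edge yaw -16.027742400490766
```

View pics/w1c.png

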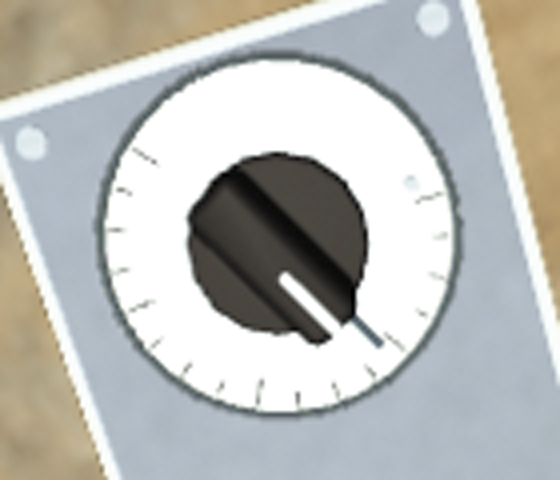

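```bash
python3 - <<'E'
from h import *
try: print(hold_point_z)
except NameError: import bench;print([x for x in dir(bench) if x[0]!='_'])
move([.513,-.321,.16],np.radians(15.5))
E
```

```text
0.0187
move [[0.144, -0.041, 0.207], [-0.0, -0.002, -1.05], [-0.003, 0.0, 2.95]] q7 -0.07
```

>>> drive_tool([
  [0.04,-0.01,0.05,0,0,-0.15],
  [0.08,-0.02,0.1,0,0,-0.3],
  [0.11,-0.03,0.15,0,0,-0.45],
  [0.144,-0.041,0.2,0,0,-0.6],
  [0.144,-0.041,0.2,0,0,-0.75],
])

```text
time: 1.4
ee_pos: [0.5101, -0.3226, 0.1591]
eef_rot: [0.701, 0.714, -0.0, -0.003]
ft_force: [0.6, 0.2, -0.5]
width: 0.087
grip_force: 0.0
```

>>> drive_tool([
  [0,0,0,0,0,-0.15],
  [0,0,0,0,0,-0.3],
  [0,0,0,0,0,-0.3],
  [0,0,0,0,0,-0.3],
  [0,0,0,0,0,-0.3],
])

```text
time: 1.82
ee_pos: [0.511, -0.3255, 0.1624]
eef_rot: [0.616, 0.788, -0.0, -0.0]
ft_force: [0.2, 1.4, -0.8]
width: 0.0872
grip_force: 0.0
```

```bash
python3 - <<'E'
from h import *
s=read_state();w=get_calibration("wrist");cv2.imwrite("pics/w2.png",camera("wrist"))
print(s["ee_pos"],s["joint_positions"]);move([.513,-.321,.074],np.radians(15.5))
for n,P in(("axis top",(.513,-.321,.0985)),("grip",(.513,-.321,.074)),("hole",(.4877,-.408,.06))):print(n,proj(w,P).round(1))
E
```

```text
[ 0.51097571 -0.3254703   0.16244273] [ 0.84918252  0.3651903  -0.44739727  1.5740536   0.16427821  1.23998864
  0.61761437]
move [[0.013, 0.01, 0.295], [-0.0, 0.0, -0.033], [0.0, 0.0, 3.967]] q7 0.62
axis top [329.3 209.8]
grip [328.8 199.2]
hole [274.8 282.1]
```

View pics/w2.png

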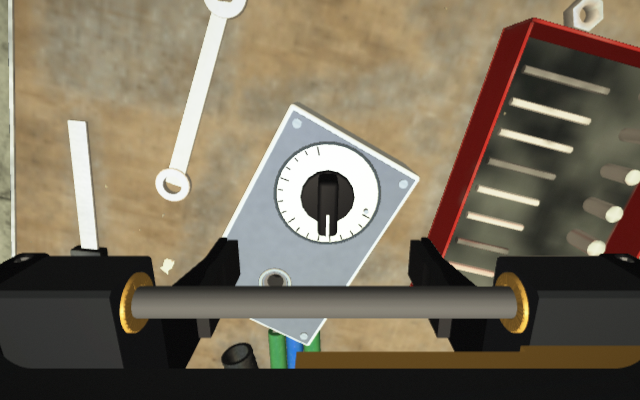

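>>> drive_tool([
  [0.013,0.01,0.1,0,0,-0.033],
  [0.013,0.01,0.2,0,0,-0.033],
  [0.013,0.01,0.29,0,0,-0.033],
  [0.013,0.01,0.29,0,0,-0.033],
  [0.013,0.01,0.29,0,0,-0.033],
])

```text
time: 2.28
ee_pos: [0.5126, -0.3201, 0.075]
eef_rot: [0.604, 0.797, -0.0, -0.001]
ft_force: [0.5, 0.1, 1.1]
width: 0.0868
grip_force: 0.0
```

>>> drive_tool([
  [0,0,0,0,0,0],
  [0,0,0,0,0,0],
  [0,0,0,0,0,0],
  [0,0,0,0,0,0],
  [0,0,0,0,0,0],
], claw=1, force=12)

```text
time: 2.7
ee_pos: [0.5137, -0.3207, 0.0764]
eef_rot: [0.603, 0.797, -0.0, 0.001]
ft_force: [0.2, -0.1, -0.6]
width: 0.0611
grip_force: 0.0
```

>>> drive_tool([
  [0,0,0,0,0,0],
  [0,0,0,0,0,0],
  [0,0,0,0,0,0],
  [0,0,0,0,0,0],
  [0,0,0,0,0,0],
])

```text
time: 3.12
ee_pos: [0.5133, -0.3204, 0.0755]
eef_rot: [0.603, 0.798, -0.0, -0.0]
ft_force: [0.1, 0.5, -0.7]
width: 0.0282
grip_force: 0.0
```

>>> drive_tool([
  [0,0,0,0,0,0],
  [0,0,0,0,0,0],
  [0,0,0,0,0,0],
  [0,0,0,0,0,0],
  [0,0,0,0,0,0],
])

```text
time: 3.53
ee_pos: [0.5126, -0.3209, 0.0755]
eef_rot: [0.603, 0.797, -0.001, -0.0]
ft_force: [-5.3, -1.2, 3.3]
width: 0.0138
grip_force: 12.0
```

>>> drive_tool([
  [0,0,0,0,0,-0.13],
  [0,0,0,0,0,-0.26],
  [0,0,0,0,0,-0.39],
  [0,0,0,0,0,-0.52],
  [0,0,0,0,0,-0.65],
])

```text
time: 3.95
ee_pos: [0.5123, -0.3211, 0.0755]
eef_rot: [0.38, 0.925, -0.001, -0.001]
ft_force: [-6.3, -1.5, 3.2]
width: 0.0139
grip_force: 12.0
```

>>> drive_tool([
  [0,0,0,0,0,-0.13],
  [0,0,0,0,0,-0.26],
  [0,0,0,0,0,-0.39],
  [0,0,0,0,0,-0.52],
  [0,0,0,0,0,-0.65],
])

```text
time: 4.37
ee_pos: [0.5122, -0.3214, 0.0755]
eef_rot: [0.135, 0.991, -0.001, -0.001]
ft_force: [-6.9, -3.1, 3.2]
width: 0.0139
grip_force: 12.0
```

```bash
python3 - <<'E'
from h import *
s=read_state();print({k:np.round(s[k],3).tolist() for k in("time","ee_pos","ft_force","torque","width","grip_force","joint_positions")},np.degrees(np.arctan2(*R.from_quat(s["eef_rot"]).as_matrix()[1::-1,1])))
cv2.imwrite("pics/w3.png",camera("wrist"))
E
```

```text
{'time': 4.367, 'ee_pos': [0.512, -0.321, 0.076], 'ft_force': [-6.878, -3.097, 3.228], 'torque': [-0.473, 1.42, -0.072], 'width': 0.014, 'grip_force': 11.999, 'joint_positions': [0.973, 0.486, -0.622, 1.653, 0.311, 1.104, 1.565]} 74.5136237305814
```

>>> drive_tool([
  [0,0,0,0,0,-0.03],
  [0,0,0,0,0,-0.06],
  [0,0,0,0,0,-0.08],
  [0,0,0,0,0,-0.08],
  [0,0,0,0,0,-0.08],
])

```text
time: 4.83
ee_pos: [0.5124, -0.3215, 0.0755]
eef_rot: [0.106, 0.994, -0.0, -0.001]
ft_force: [-5.1, -3.0, 3.3]
width: 0.0144
grip_force: 12.0
```

```bash
python3 - <<'E'
from h import *
s=read_state();print({k:np.round(s[k],3).tolist() for k in("time","ee_pos","ft_force","torque","width","grip_force")},np.degrees(np.arctan2(*R.from_quat(s["eef_rot"]).as_matrix()[1::-1,1])))
E
```

```text
{'time': 4.833, 'ee_pos': [0.512, -0.321, 0.075], 'ft_force': [-5.116, -3.012, 3.345], 'torque': [-0.474, 1.065, -0.262], 'width': 0.014, 'grip_force': 12.0} 77.80507634728254
```

>>> drive_tool([
  [0,0,0,0,0,0],
  [0,0,0,0,0,0],
  [0,0,0,0,0,0],
  [0,0,0,0,0,0],
  [0,0,0,0,0,0],
], claw=0)

```text
time: 5.25
ee_pos: [0.5137, -0.3201, 0.0756]
eef_rot: [0.105, 0.994, 0.0, 0.0]
ft_force: [0.1, -0.3, 0.1]
width: 0.0396
grip_force: 0.0
```

>>> drive_tool([
  [0,0,-0.1,0,0,0],
  [0,0,-0.2,0,0,0],
  [0,0,-0.3,0,0,0],
  [0,0,-0.4,0,0,0],
  [0,0,-0.43,0,0,0],
])

```text
time: 5.67
ee_pos: [0.5152, -0.3208, 0.2096]
eef_rot: [0.105, 0.994, -0.001, 0.003]
ft_force: [0.6, -0.4, 0.1]
width: 0.0734
grip_force: 0.0
```

```bash
python3 - <<'E'
from h import *
s=read_state();w=get_calibration("wrist");im=camera("wrist");cv2.imwrite("pics/w4.png",im)
print(s["ee_pos"],s["width"])
u,v=proj(w,(.5127,-.321,.09)).astype(int);h=proj(w,(.4877,-.408,.06));print(u,v,h)
x0,y0=max(u-80,0),max(v-60,0);print(x0,y0)
cv2.imwrite("pics/w4c.png",cv2.resize(im[y0:y0+120,x0:x0+160],None,fx=4,fy=4,interpolation=2))
t=camera("top")[150:240,220:300];cv2.imwrite("pics/rack.png",cv2.resize(t,None,fx=6,fy=6,interpolation=2))
d=atz(get_calibration("top"),(258,183),.168);move(d+[0,0,.25-d[2]],0)
E
```

```text
[ 0.5152362  -0.32075238  0.20955908] 0.07344236801974038
323 189 [224.71813284 174.19484108]
243 129
move [[0.042, 0.858, -0.146], [0.002, 0.005, 1.731], [-0.006, 0.002, -2.269]] q7 1.68
```

View pics/w4c.png

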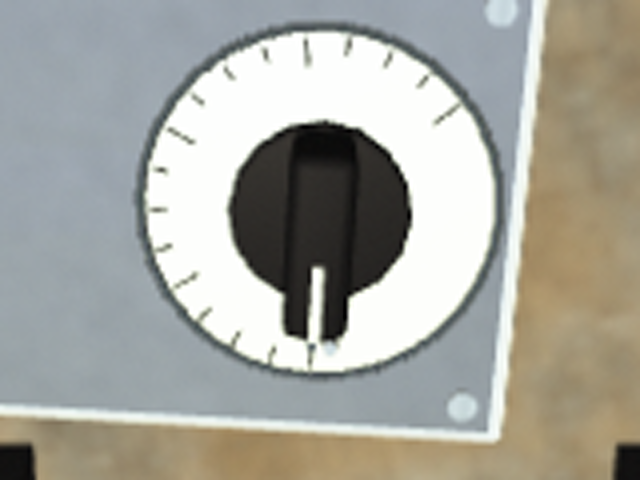

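View pics/rack.png

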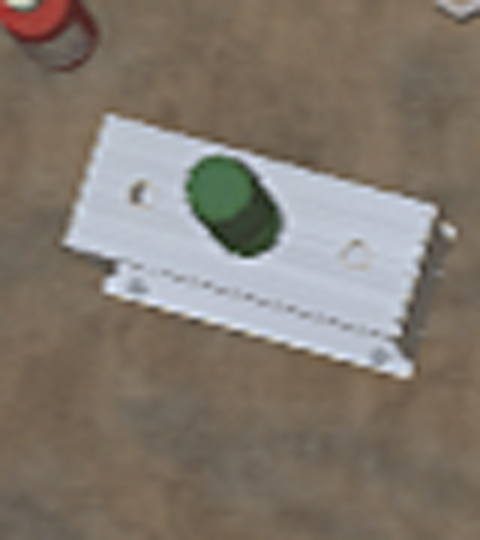

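The close-up shows the pointer on the zero mark against the pin, so the knob is back at zero. In the rack crop, the handle top is at top-view pixel (256.7,181.3) and the empty holes are at (243.5,182.2) and (279.5,192.2).

```bash
python3 - <<'E'
from h import *
c=get_calibration("top")
a,b=atz(c,(243.5,182.2),.088),atz(c,(279.5,192.2),.088);print("holes",a,b,np.linalg.norm(a-b),"mid",(a+b)/2)
t=atz(c,(256.7,181.3),.168);print("top",t)
m=(t+(a+b)/2)/2;s=read_state()
move([m[0],m[1],.24],np.radians(77.8))
E
```

```text
holes [ 0.57214999 -0.01796163  0.088     ] [ 0.54953227 -0.10560108  0.088     ] 0.09051096121714391 mid [ 0.56084113 -0.06178135  0.088     ]
top [ 0.55960947 -0.06337263  0.168     ]
move [[0.031, 0.873, -0.112], [-0.002, 0.005, 0.002], [-0.007, -0.003, -3.998]] q7 1.68
```

>>> drive_tool([
  [0.01,0.12,-0.05,0,0,0],
  [0.02,0.25,-0.1,0,0,0],
  [0.03,0.37,-0.11,0,0,0],
  [0.03,0.49,-0.11,0,0,0],
  [0.03,0.6,-0.11,0,0,0],
])

```text
time: 6.18
ee_pos: [0.542, -0.1403, 0.2364]
eef_rot: [0.105, 0.994, 0.0, -0.001]
ft_force: [0.5, -0.7, 0.2]
width: 0.0869
grip_force: 0.0
```

>>> drive_tool([
  [0,0.12,0,0,0,0],
  [0,0.2,0,0,0,0],
  [0,0.27,0,0,0,0],
  [0,0.27,0,0,0,0],
  [0,0.27,0,0,0,0],
])

```text
time: 6.6
ee_pos: [0.5589, -0.0621, 0.2361]
eef_rot: [0.104, 0.995, 0.0, -0.001]
ft_force: [0.3, -1.1, -0.3]
width: 0.087
grip_force: 0.0
```

```bash
python3 - <<'E'
from h import *
s=read_state();w=get_calibration("wrist");im=camera("wrist");cv2.imwrite("pics/w5.png",im)
print(s["ee_pos"],s["joint_positions"])
m=np.array((.5602,-.0626,0))
for z in(.168,.088):print(proj(w,m+[0,0,z]))
# green blob top
g=cv2.inRange(cv2.cvtColor(im,cv2.COLOR_BGR2HSV),(40,60,30),(85,255,255));n,l,st,ce=cv2.connectedComponentsWithStats(g);print(st[1:][st[1:,4]>100],ce[1:][st[1:,4]>100])
E
```

```text
[ 0.55888191 -0.06209782  0.23611408] [ 0.71189664  0.28348074 -0.81467749  1.57522803  0.20820937  1.37502218
  1.23833952]
[323.81018242 216.04850516]
[323.8359633  186.52065799]
[[ 310  174   35   57 1669]] [[326.68603954 202.48711803]]
```

View pics/w5.png

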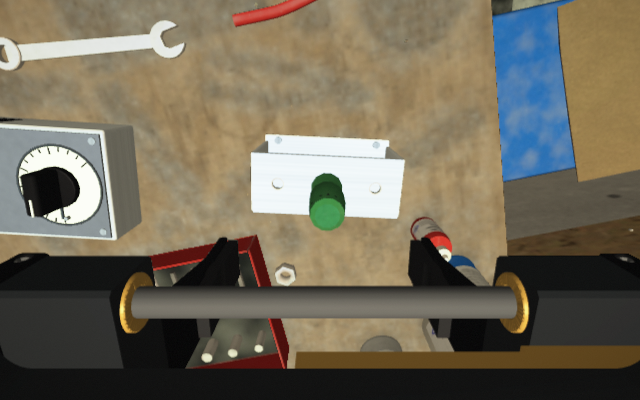

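The wrist view shows the handle top at about (327,212), the rack holes at (277,184) and (375,188), and the nut clear at (285,274).

```bash
python3 - <<'E'
from h import *
w=get_calibration("wrist");c=get_calibration("top")
print("top tri",tri([(w,(327.3,213)),(c,(256.7,181.3))]))
a,b=atz(w,(277,184),.088),atz(w,(375,188),.088);print((a+b)/2,np.linalg.norm(a-b),tri([(w,(277,184)),(c,(279.5,192.2))]))
print(atz(w,(327.3,213),.168))
move([.5605,-.061,.112],np.radians(77.8))
E
```

```text
top tri (array([ 0.56124353, -0.06193222,  0.15979758]), [np.float64(0.1), np.float64(0.0)])
[ 0.56011548 -0.06215547  0.088     ] 0.08999670494748539 (array([ 0.54919624, -0.10567084,  0.08798184]), [np.float64(0.4), np.float64(0.1)])
[ 0.55847886 -0.06137679  0.168     ]
move [[-0.004, 0.01, 0.414], [-0.0, -0.002, 0.003], [0.004, -0.001, -3.997]] q7 1.24
```

>>> drive_tool([
  [-0.002,0.008,0.11,0,0,0],
  [-0.002,0.008,0.22,0,0,0],
  [-0.002,0.008,0.33,0,0,0],
  [-0.002,0.008,0.415,0,0,0],
  [-0.002,0.008,0.415,0,0,0],
])

```text
time: 7.07
ee_pos: [0.5566, -0.063, 0.1073]
eef_rot: [0.107, 0.994, 0.0, -0.004]
ft_force: [-1.0, -0.8, -1.1]
width: 0.087
grip_force: 0.0
```

>>> drive_tool([
  [0,0,0,0,0,0],
  [0,0,0,0,0,0],
  [0,0,0,0,0,0],
  [0,0,0,0,0,0],
  [0,0,0,0,0,0],
], claw=1, force=40)

```text
time: 7.48
ee_pos: [0.5611, -0.0613, 0.1143]
eef_rot: [0.106, 0.994, -0.0, 0.001]
ft_force: [-0.1, -0.8, 0.2]
width: 0.0614
grip_force: 0.0
```

>>> drive_tool([
  [0,0,0,0,0,0],
  [0,0,0,0,0,0],
  [0,0,0,0,0,0],
  [0,0,0,0,0,0],
  [0,0,0,0,0,0],
])

```text
time: 7.9
ee_pos: [0.5604, -0.0611, 0.1131]
eef_rot: [0.105, 0.994, 0.0, 0.0]
ft_force: [0.2, -0.2, -0.5]
width: 0.0284
grip_force: 0.3
```

>>> drive_tool([
  [0,0,0,0,0,0],
  [0,0,0,0,0,0],
  [0,0,0,0,0,0],
  [0,0,0,0,0,0],
  [0,0,0,0,0,0],
])

```text
time: 8.32
ee_pos: [0.5604, -0.0611, 0.113]
eef_rot: [0.105, 0.994, 0.0, -0.0]
ft_force: [0.6, -0.3, -0.1]
width: 0.0272
grip_force: 40.0
```

>>> drive_tool([
  [0,0,-0.08,0,0,0],
  [0,0,-0.18,0,0,0],
  [0,0,-0.29,0,0,0],
  [0,0,-0.4,0,0,0],
  [0,0,-0.47,0,0,0],
])

```text
time: 8.73
ee_pos: [0.561, -0.061, 0.2574]
eef_rot: [0.105, 0.994, -0.0, 0.001]
ft_force: [0.8, 0.5, -0.9]
width: 0.0271
grip_force: 40.0
```

>>> drive_tool([
  [0,-0.1,0,0,0,0],
  [0,-0.22,0,0,0,0],
  [0,-0.35,0,0,0,0],
  [0,-0.48,0,0,0,0],
  [0,-0.61,0,0,0,0],
])

```text
time: 9.15
ee_pos: [0.5212, -0.2418, 0.2542]
eef_rot: [0.105, 0.994, -0.0, 0.0]
ft_force: [1.2, -0.2, 0.0]
width: 0.0272
grip_force: 40.0
```

>>> drive_tool([
  [0,-0.13,0,0,0,0],
  [0,-0.26,0,0,0,0],
  [0,-0.38,0,0,0,0],
  [0,-0.48,0,0,0,0],
  [0,-0.57,0,0,0,0],
])

```text
time: 9.57
ee_pos: [0.4848, -0.4099, 0.2537]
eef_rot: [0.106, 0.994, -0.0, -0.0]
ft_force: [0.9, 0.5, -0.4]
width: 0.0266
grip_force: 40.0
```

>>> drive_tool([
  [0,0,0.05,0,0,0],
  [0,0,0.1,0,0,0],
  [0,0,0.15,0,0,0],
  [0,0,0.15,0,0,0],
  [0,0,0.15,0,0,0],
])

```text
time: 9.98
ee_pos: [0.4857, -0.4071, 0.2086]
eef_rot: [0.105, 0.994, 0.0, -0.001]
ft_force: [-0.8, 0.7, 0.2]
width: 0.0269
grip_force: 40.0
```

```bash
python3 - <<'E'
from h import *
s=read_state();w=get_calibration("wrist");im=camera("wrist");cv2.imwrite("pics/w6.png",im)
sc=camera("scene");cv2.imwrite("pics/s6.png",sc);c=get_calibration("scene")
print(s["ee_pos"],s["width"],s["joint_positions"])
t=np.array(s["ee_pos"])-[0,0,.105];print(proj(w,t),proj(c,t),"hole",proj(w,(.4877,-.4075,.06)),proj(c,(.4877,-.4075,.06)))
a=im[120:320,220:420];p=proj(c,t).astype(int);b=sc[p[1]-60:p[1]+40,p[0]-50:p[0]+50]
cv2.imwrite("pics/c6.png",np.hstack([cv2.resize(a,(400,400),interpolation=2),cv2.resize(b,(400,400),interpolation=2)]));print(p-[50,60])
E
```

```text
[ 0.48574412 -0.40706174  0.20858879] 0.0269478683583828 [ 1.09001779  0.42895695 -0.62499676  1.42754379  0.25083358  1.36684049
  1.81665924]
[324.05001739 198.68733364] [359.14972015 241.81260789] hole [323.98858091 186.9477583 ] [359.10576005 260.57432675]
[309 181]
```

View pics/c6.png

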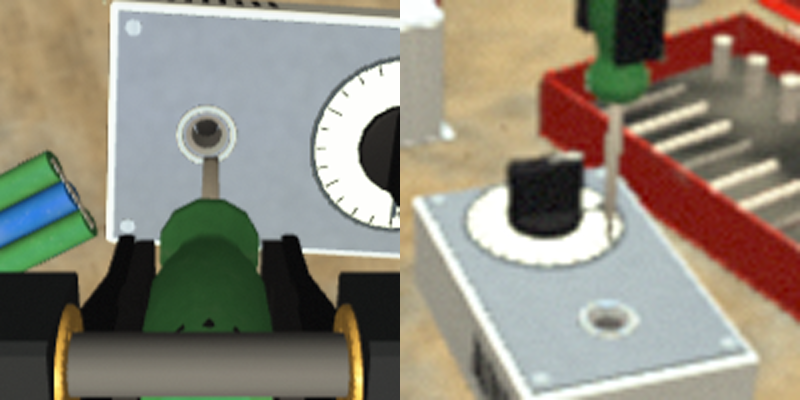

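The left crop (wrist) shows the tip at full-image pixel (325,198) and the hole at (323,186). The right crop (scene) shows the tip at (361.8,241.2) and the hole at (361.2,260.8).

```bash
python3 - <<'E'
from h import *
w=get_calibration("wrist");c=get_calibration("scene");s=read_state()
t,e=tri([(w,(325,198)),(c,(361.8,241.2))]);h,f=tri([(w,(323.2,186.2)),(c,(361.2,260.6))])
print(t,e,h,f);move(s["ee_pos"]+np.append((h-t)[:2],0))
h2=atz(w,(323.2,186.2),.06);t2=atz(w,(325,198),s["ee_pos"][2]-.105);print(h2,t2);move(s["ee_pos"]+np.append((h2-t2)[:2],0))
E
```

```text
[ 0.48883298 -0.40782112  0.1035801 ] [np.float64(2.7), np.float64(1.1)] [ 0.4896556  -0.40939901  0.05992257] [np.float64(1.5), np.float64(0.7)]
move [[-0.004, -0.005, 0.0]] q7 1.82
[ 0.48838917 -0.40873747  0.06      ] [ 0.48636741 -0.40670671  0.10517171]
move [[-0.008, -0.005, 0.0]] q7 1.82
```

>>> drive_tool([
  [-0.006,-0.005,0,0,0,0],
  [-0.006,-0.005,0.05,0,0,0],
  [-0.006,-0.005,0.1,0,0,0],
  [-0.006,-0.005,0.15,0,0,0],
  [-0.006,-0.005,0.17,0,0,0],
])

```text
time: 10.5
ee_pos: [0.4872, -0.409, 0.1568]
eef_rot: [0.105, 0.994, 0.0, -0.001]
ft_force: [0.3, -0.8, -0.8]
width: 0.0268
grip_force: 40.0
```

>>> drive_tool([
  [0,0,0.01,0,0,0],
  [0,0,0.015,0,0,0],
  [0,0,0.02,0,0,0],
  [0,0,0.02,0,0,0],
  [0,0,0.02,0,0,0],
], force=55)

```text
time: 10.92
ee_pos: [0.4879, -0.4093, 0.1528]
eef_rot: [0.105, 0.994, -0.0, 0.0]
ft_force: [0.5, 0.2, -0.6]
width: 0.0269
grip_force: 55.1
```

>>> drive_tool([
  [0,0,0.008,0,0,0],
  [0,0,0.016,0,0,0],
  [0,0,0.024,0,0,0],
  [0,0,0.03,0,0,0],
  [0,0,0.03,0,0,0],
])

```text
time: 11.33
ee_pos: [0.4877, -0.4092, 0.143]
eef_rot: [0.105, 0.994, -0.0, 0.0]
ft_force: [0.5, -0.8, 3.5]
width: 0.0267
grip_force: 55.1
```

>>> drive_tool([
  [0,0,0.004,0,0,0],
  [0,0,0.008,0,0,0],
  [0,0,0.01,0,0,0],
  [0,0,0.01,0,0,0],
  [0,0,0.01,0,0,0],
])

```text
time: 11.75
ee_pos: [0.4879, -0.4093, 0.1406]
eef_rot: [0.105, 0.994, -0.0, 0.0]
ft_force: [0.2, 0.1, 5.8]
width: 0.0265
grip_force: 55.1
```

>>> drive_tool([
  [0,0,0.003,0,0,0],
  [0,0,0.005,0,0,0],
  [0,0,0.006,0,0,0],
  [0,0,0.006,0,0,0],
  [0,0,0.006,0,0,0],
])

```text
time: 12.17
ee_pos: [0.4884, -0.4095, 0.14]
eef_rot: [0.105, 0.994, -0.001, 0.001]
ft_force: [-1.9, 1.6, 12.2]
width: 0.0266
grip_force: 55.1
```

>>> drive_tool([
  [0,0,0,0,0,0],
  [0,0,0,0,0,0],
  [0,0,0,0,0,0],
  [0,0,0,0,0,0],
  [0,0,0,0,0,0],
])

```text
time: 12.58
ee_pos: [0.4884, -0.4095, 0.14]
eef_rot: [0.105, 0.994, -0.001, 0.001]
ft_force: [-2.0, 1.4, 13.1]
width: 0.0267
grip_force: 55.1
```

```bash
python3 - <<'E'
from h import *
im=camera("wrist");sc=camera("scene")
cv2.imwrite("pics/c7.png",np.hstack([cv2.resize(im[120:320,220:420],(400,400),interpolation=2),cv2.resize(sc[181:281,309:409],(400,400),interpolation=2)]))
s=read_state();print(s["ee_pos"],s["ft_force"],s["grip_force"])
E
```

```text
[ 0.48838074 -0.40948199  0.14004173] [-1.28779205  0.70134972 12.99262026] 55.0863483712601
```

View pics/c7.png

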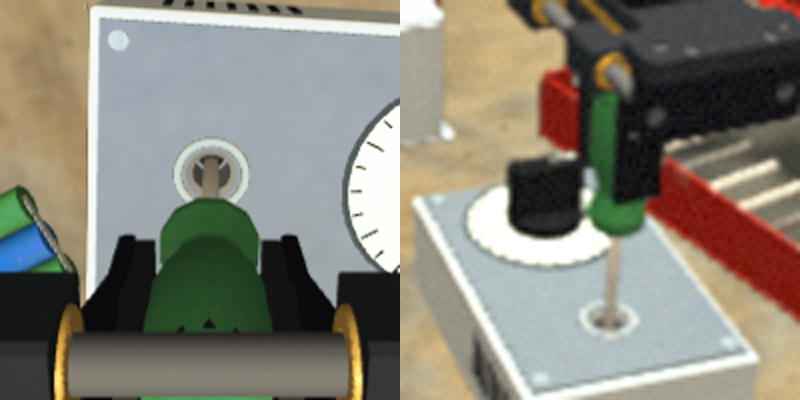

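The blade is in the hole, pressing with about 13 N against the bottom, and the knob hasn't moved.

```bash
python3 -c "
from bench import *
print(close_job())"
```

```text
the job is handed in; nothing more can be done
None
```

The job is handed in at about 12.7 s, with the knob at its zero stop and the gripped screwdriver holding the reset button fully down at about 13 N; the bystanders weren't touched, and no verdict was returned.

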